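# Switch the craft-ball sorter to the other tray

## Task

With a fingertip, push the green knob to rock the yellow seesaw gate over its pivot to its other side, then push the red stop knob sideways, towards the red-tray end, so that the three waiting balls roll down the other chute into its tray. Do not touch or lift the balls yourself, leave the gate switched over, and leave the craft things around the sorter where they are.

Things in the scene. Friction and masses are not known exactly. Their poses are not given: they have to be found in the camera images.
- stand: plywood ball sorter, fixed; origin on the table top below the gate's pivot; x axis from the gate towards the feed channel, y to its left (red) tray, z up. 620 mm wide along y, from x = -100 to 230 mm. The feed channel runs along x from 38 to 200 mm, slopes down to the gate; its 26 mm walls and end board are at most 220 mm above the table
- gate (a joint): yellow seesaw gate, a trough 186 mm long along the stand's y and 96 mm wide, pivot 130 mm above the table, axis along the stand's x. 0 = level, +0.32 rad = left end (red tray) down, knob leaning left, -0.32 = right end (blue tray) down, knob leaning right. Top-heavy: it falls to the side it leans to and rests there; starts on either side. Pushing the knob past the middle with under 2 N tips it over
- gate_knob (a point): centre of the heavy green ball knob, 32 mm diameter, on a 10 mm steel rod that stands up from the near wall of the gate; at stand x = -72 mm and 120 mm above it when upright. It swings 38 mm to either side along the stand's y.
- stop (a joint): the red stop plate that holds the balls back, sliding along the stand's +y (to the left tray side). 0 to 0.004 m = shut (start), 0.055 m = fully open. Balls pass from about 0.045 m. It stays where it is left; a push of 1 to 3 N moves it.
- stop_knob (a point): centre of the red ball knob, 24 mm diameter, on a 12 mm upright post on the stop plate; at stand x = 63 mm, 238 mm above the table. Push it along the stand's +y, with the fingertips no lower than 215 mm above the table so that they pass over the balls.
- left_tray (a point): centre of the inner floor of the red tray, at the stand's +y end (stand x = -17 mm, y = 222 mm), floor 16 mm above the table, inside 119 mm along the stand's x by 132 mm along y; axes as the stand's
- right_tray (a point): centre of the inner floor of the blue tray, at the stand's -y end; otherwise like the red one
- ball0_center (a point): centre of a white wooden craft ball, 40 mm diameter, about 22 g, number 1 in the row waiting in the feed channel behind the stop plate; their tops are at most 220 mm above the table
- ball1_center (a point): centre of the orange wooden craft ball, 40 mm diameter, about 22 g, number 2 in the row waiting in the feed channel behind the stop plate; their tops are at most 220 mm above the table
- ball2_center (a point): centre of a white wooden craft ball, 40 mm diameter, about 22 g, number 3 in the row waiting in the feed channel behind the stop plate; their tops are at most 220 mm above the table
- glue: bystander, loose: white glue bottle, 52 mm across, 130 mm tall; origin at the centre of its underside
- water: bystander, loose: clear water bottle with blue cap, 62 mm across, 190 mm tall; origin at the centre of its underside
- gold: bystander, loose: amber jar with a brass lid, 52 mm across, 75 mm tall; origin at the centre of its underside
- ribbon: bystander, loose: purple ribbon roll lying flat, 72 mm across, 26 mm tall; origin at the centre of its underside
- tape: bystander, loose: beige tape roll lying flat, 60 mm across, 18 mm tall; origin at the centre of its underside
- cup: bystander, loose: white paper cup, 68 mm across, 80 mm tall; origin at the centre of its underside
- brush: bystander, loose: brown-handled paint brush lying on the table, 170 mm long along its x axis; origin under its middle
Not all that is in view belongs to the job. What is shaped like the part that bears ball2_center but purple or turquoise is not meant.

How it is judged:
By the outcome, as a careful person would: the job done as asked, in the order asked, and still so for the second after the job is handed in, with the robot touching nothing.
It also fails if it takes over 40 s, if anything falls off the work surface, if the arm or the gripper's body presses on something with over 40 N, if the wrist force passes 120 N, or if a joint passes its speed limit or range.

## Robot

A 6-joint arm with a two-finger parallel gripper is mounted at the origin on the work surface. World frame = base frame: x ahead of the robot, y to its left, z up, the work surface at z = 0. Lengths are in mm, angles in rad, forces in N, time in s.
With the tool pointing down it reaches from about 350 to 875 mm from the base axis. Payload 4.2 kg.
Tool frame: the origin (TCP) lies midway between the tips of the shut fingers; the grasp point (between the pads) lies 19 mm behind it (arm.tcp_to_grasp is the distance from the TCP to the grasp point, in mm); z points along the fingers, y is the line along which they close (so a half turn about z gives the same grasp; the last joint's range is limited). The gripper opens to 85 mm and grips with 20 to 120 N. Pads are 22 mm wide; open, the fingers measure 114 mm over their backs; the gripper's body (76 mm by 85 mm) begins 54 mm behind the grasp point. The pads swing forward as they close: fully open they stand 13 mm farther back than shut.
Start: joints at [-1.026, 0.385, 0.008, 0, -1.194, -0.259], TCP at [176.219, -599.622, 231.312] pointing down, gripper open.
Joint ranges: [-3.14, 3.14], [-1.21, 2.06], [-1.07, 1.41], [-3.16, 2.05], [-2.99, -0.16], [-3.1, 3.1]. Speed limits (rad/s): [2.79, 2.79, 3.14, 3.14, 3.14, 3.14].

## Interface

Orientations are given as a unit quaternion [x, y, z, w].
In Python, from bench import arm, imaging, job, models gives the robot as it stands.
- The arm moves only by the tool arm_command, never from a script. Its argument "rows" is a list of rows, each an object with "grip": the opening, from 0 (shut) to 1 (fully open); "linear": the shift along the tool's x, y, z in mm, a list of three; "rot": the turn, a rotation vector about the tool's x, y, z in rad, a list of three. In form: [{"grip": grip, "linear": [tx, ty, tz], "rot": [rx, ry, rz]}, ...]. A call has 1 to 10 rows; each row is the pose to reach, as a shift and turn from the pose commanded when the call began, along the tool's axes at that moment; what a row does not reach only later rows make up. A row lasts 1/8 s, in which the tool goes at most 62.5 mm and 10.7 degrees, less where a joint would pass 70% of its speed; a pose out of reach is approached as far as the arm can. A call with a gripper value outside its range is refused whole. The fingers move at their own pace and stop on an object; the grip force is fixed at half the most. Time passes only in rows, so rows that repeat a pose let the fingers close. It gives the time, the measured TCP pose, the force, the opening and the grip force at its end, in the units of the state.
- arm.read_state(): the state, without advancing time (a new reading comes with each control period).
- imaging.get_image(name): name is "scene" or "top" or "wrist"; returns a dict with "frame" (480x640x3 uint8, red, green, blue), "fx", "fy", "cx", "cy" (pixels), "extrinsics" (4x4, takes a point from world to camera coordinates); the wrist camera has in their place "T_tool_cam" (4x4, takes a point from camera to tool coordinates, whose origin is the TCP and whose axes are the flange's). Camera axes: x right, y down, z forward; pixel columns grow to the right and rows downward; lengths in mm; the calibration is good to about 2 mm. A picture is of the moment at which its call begins: read the wrist's pose just before it. There is no depth.
- job.job_done(): hands the job in; it is judged then, once.
Trained networks look in a picture, given as the dict that the camera call returned (one of the last four; its "shot" number tells which), for a name from the list of things; names that differ only in an ending like _2 or _b are one class to them, and where a whole thing is asked for, a point or a joint stands for the part that bears it (a point fixed in the world has none). Each returns a list of dicts, best first, with "score" (0 to 1); they miss things now and then, are a little off and sometimes report something else, mostly with a low value. They report only what shows in the picture. A call takes as long as a camera call. They do not tell look-alikes from the thing itself.
- models.spot_in(picture, query): "rect" ([left, top, right, bottom] in pixels, round what is visible of it).
- models.tip_of(picture, query): "pixel" ([column, row] in pixels: a listed point, or the origin of a listed thing).
The state is a dict: "clock": time; "joints": joint angles; "joint_vel": joint speeds; "joint_efforts": joint torques, N m; "position": TCP position; "ee_rot": TCP orientation; "contact_force": force on the tool from outside, world axes, zero at the start; "wrist_torque": the same for the moment, N m; "gripper_width": finger opening in mm; "grasp_force": force on a finger pad.
Only numpy, scipy, OpenCV 4.12 (cv2) and the standard library are available. Lean on these libraries where they do the work, as an engineer would, in place of code of your own. Each camera call takes 0.05 s, during which the arm holds its last target. There are 200 camera calls.

## Working session

There is one attempt and no reset: what is moved stays moved. The work goes in short steps, Python scripts to look and compute and a tool call to move; the robot and the scene stay as the last step left them, time stands still between calls to the robot, and variables do not carry over. Pictures are saved under pics/ and viewed, at most 10 in all, crops included, and the job is handed in when it is done.

Besides the shell and the picture viewer there is one more tool, called after "Emit:" as a command line: name --argument value ..., lists and objects as JSON in quotes. arm_command: Moves the arm, as the interface text tells. Its arguments: {"type":"object","properties":{"rows":{"type":"array"}},"required":["rows"]}

```bash
mkdir -p pics; ls
python3 - <<'E'
from bench import arm, imaging, models
import cv2, numpy as np
s=arm.read_state();print(s['clock'],s['position'],s['ee_rot'],s['gripper_width'])
for n in ("scene","top"):
    p=imaging.get_image(n);cv2.imwrite(f"pics/{n}0.png",p['frame'][:,:,::-1])
    print(n,p['fx'],p['fy'],p['cx'],p['cy'],np.round(p['extrinsics'],4).tolist())
    for q in ["gate_knob","stop_knob","left_tray","right_tray","ball0_center","ball1_center","stand"]:
        print(q,[(np.round(d['pixel']).tolist(),round(d['score'],2)) for d in models.tip_of(p,q)][:4])
E
```

```text
pics
0.0 [ 176.05217764 -599.08068582  230.21999423] [-1.42328241e-01  9.89818907e-01  1.07768892e-03 -2.06153303e-04] 85.43255526836852
scene 610.0311040890487 610.0311040890487 324.64315293275246 245.32066201202292 [[-0.1548, 0.9879, -0.006, 51.1698], [0.854, 0.1307, -0.5035, -441.1283], [-0.4967, -0.0831, -0.864, 1590.0359], [0.0, 0.0, 0.0, 1.0]]
gate_knob [([305.0, 179.0], 0.62), ([430.0, 273.0], 0.57)]
stop_knob []
left_tray [([428.0, 274.0], 0.84)]
right_tray [([220.0, 260.0], 0.88), ([324.0, 275.0], 0.62)]
ball0_center [([318.0, 273.0], 0.78), ([317.0, 292.0], 0.57), ([213.0, 318.0], 0.46)]
ball1_center [([314.0, 292.0], 0.69)]
stand [([323.0, 277.0], 0.79)]
top 486.28998419708375 486.28998419708375 320.80878273088086 240.17713834324158 [[-0.0117, -0.9999, 0.0022, 17.0303], [-0.9786, 0.011, -0.2053, 630.9404], [0.2053, -0.0045, -0.9787, 1118.9856], [0.0, 0.0, 0.0, 1.0]]
gate_knob [([328.0, 276.0], 0.66)]
stop_knob [([300.0, 215.0], 0.62)]
left_tray [([223.0, 277.0], 0.85)]
right_tray [([398.0, 256.0], 0.85), ([247.0, 224.0], 0.16)]
ball0_center []
ball1_center [([304.0, 192.0], 0.62)]
stand [([308.0, 262.0], 0.91)]
```

View pics/scene0.png

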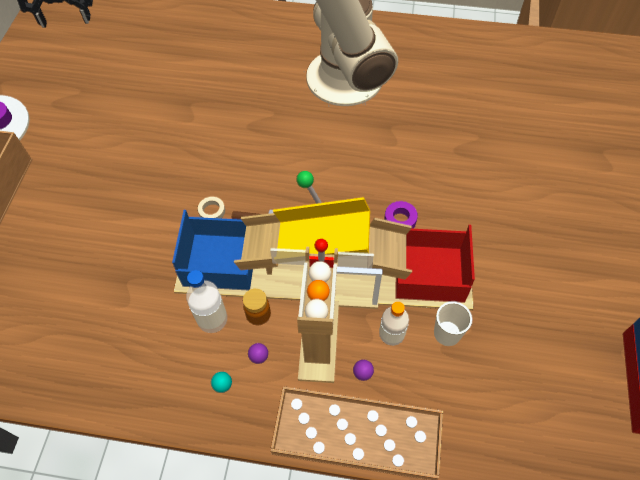

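View pics/top0.png

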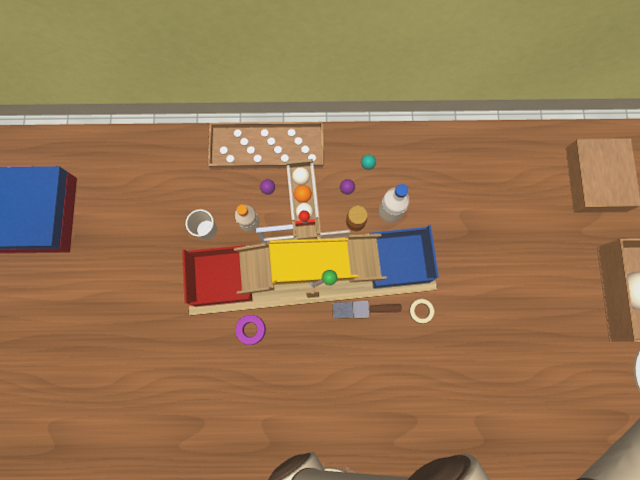

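The top view shows the green knob at (329,277), leaning towards the blue side, so the gate's right end is down. The red stop knob is at (304,216) and the balls are at (301,175), (303,194) and (304,211). The purple and turquoise balls lie on the table and are not part of the job. The ribbon, brush and tape lie on the robot's side of the stand.

```bash
cat > h.py <<'E'
import numpy as np
from scipy.spatial.transform import Rotation as R
from scipy.optimize import least_squares
def proj(p,X):
    E=np.array(p['extrinsics']);c=E[:3,:3]@X+E[:3,3]
    return np.array([p['fx']*c[0]/c[2]+p['cx'],p['fy']*c[1]/c[2]+p['cy']])
def world(st,P):
    c,s=np.cos(st[2]),np.sin(st[2]);return np.array([st[0]+c*P[0]-s*P[1],st[1]+s*P[0]+c*P[1],P[2]])
def totool(s,W):  # world target -> tool shift
    return R.from_quat(s['ee_rot']).inv().apply(np.array(W)-s['position'])
E
python3 - <<'E'
from h import *
from bench import arm, imaging
sc=imaging.get_image("scene");tp=imaging.get_image("top")
kn=[-72,-38,244];sk=[63,2,238];lt=[-17,222,16];rt=[-17,-222,16]
obs=[(sc,[305,179],kn),(tp,[329.5,277],kn),(sc,[321,245],sk),(tp,[304,215.5],sk),(sc,[428,274],lt),(tp,[223,277],lt),(sc,[220,260],rt),(tp,[398,256],rt)]
f=lambda st:np.concatenate([proj(p,world(st,P))-u for p,u,P in obs])
r=least_squares(f,[600,0,0],loss='soft_l1');print(r.x.round(3).tolist(),f(r.x).round(1).reshape(-1,2).tolist())
s=arm.read_state();print(R.from_quat(s['ee_rot']).as_matrix().round(3).tolist())
for n,P in dict(kn=kn,sk=sk,kn_start=[-72,-100,250],kn_end=[-72,0,250]).items(): print(n,world(r.x,P).round(1))
E
```

```text
[587.269, 37.535, 0.089] [[-0.6, 0.2], [0.3, -0.9], [0.0, 0.3], [0.0, -0.8], [1.3, -2.7], [-0.8, -0.1], [-0.2, -0.3], [0.3, 3.3]]
[[-0.959, -0.282, 0.0], [-0.282, 0.959, 0.0], [-0.0, 0.0, -1.0]]
kn [518.9  -6.7 244. ]
sk [649.8  45.1 238. ]
kn_start [524.5 -68.5 250. ]
kn_end [515.6  31.1 250. ]
```

```bash
cat >> h.py <<'E'
ST=[587.3,37.5,0.089]
def go(*Ps):
    from bench import arm
    s=arm.read_state();M=R.from_quat(s['ee_rot']);d=R.from_euler('z',ST[2]).as_matrix()
    T=np.column_stack([-d[:,0],d[:,1],[0,0,-1]])
    for P in Ps: print(P,totool(s,world(ST,P)).round(1).tolist())
    print('rot',(M.inv()*R.from_matrix(T)).as_rotvec().round(3).tolist(),'force',np.round(s['contact_force'],1).tolist(),'t',s['clock'])
    l=R.from_euler('z',-ST[2]).apply(s['position']-np.array([ST[0],ST[1],0]));print('TCP in stand',l.round(1).tolist())
E
python3 -c "
from h import *
go([-72,-110,236])"
```

```text
[-72, -110, 236] [-481.9, 401.6, -4.7]
rot [0.0, 0.0, 0.197] force [0.4, 0.3, 0.1] t 0.9
TCP in stand [-466.1, -598.0, 231.3]
```

Emit:
arm_command --rows '[{"grip":0,"linear":[-50,42,-10],"rot":[0,0,0.1]},{"grip":0,"linear":[-482,402,-5],"rot":[0,0,0.197]},{"grip":0,"linear":[-482,402,-5],"rot":[0,0,0.197]},{"grip":0,"linear":[-482,402,-5],"rot":[0,0,0.197]},{"grip":0,"linear":[-482,402,-5],"rot":[0,0,0.197]},{"grip":0,"linear":[-482,402,-5],"rot":[0,0,0.197]},{"grip":0,"linear":[-482,402,-5],"rot":[0,0,0.197]},{"grip":0,"linear":[-482,402,-5],"rot":[0,0,0.197]},{"grip":0,"linear":[-482,402,-5],"rot":[0,0,0.197]},{"grip":0,"linear":[-482,402,-5],"rot":[0,0,0.197]}]'

```text
clock: 2.15
position: [524.4, -78.9, 236.8]
ee_rot: [-0.045, 0.999, -0.0, 0.001]
contact_force: [-0.1, -1.1, 0.1]
gripper_width: -0.0
grasp_force: 0.0
```

Emit:
arm_command --rows '[{"grip":0,"linear":[0,0,0],"rot":[0,0,0]}]'

```text
clock: 2.28
position: [525.5, -77.6, 236.0]
ee_rot: [-0.047, 0.999, 0.0, 0.0]
contact_force: [-0.7, -0.7, -0.2]
gripper_width: 0.1
grasp_force: 0.0
```

Run:
```python
from h import *
from bench import arm,imaging
import cv2
go([-72,-110,236],[-72,-60,236],[-72,-15,236])
a=imaging.get_image("scene")['frame'][120:360,150:500,::-1];b=imaging.get_image("top")['frame'][150:390,170:450,::-1]
cv2.imwrite("pics/c1.png",np.hstack([cv2.resize(a,(400,450)),cv2.resize(b,(400,450))]))
```

```text
[-72, -110, 236] [0.2, -0.8, 0.0]
[-72, -60, 236] [-0.1, 49.2, 0.0]
[-72, -15, 236] [-0.3, 94.2, 0.0]
rot [0.0, 0.0, 0.005] force [-0.7, -0.7, -0.2] t 2.275
TCP in stand [-71.8, -109.2, 236.0]
```

View pics/c1.png

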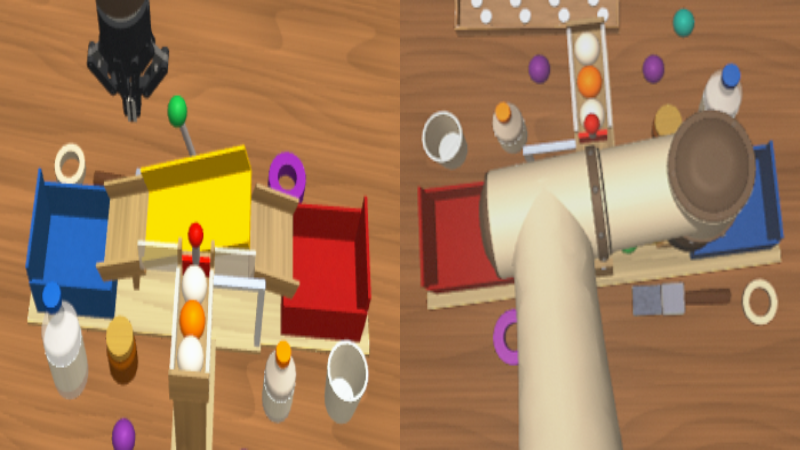

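The crop shows the shut fingertips at (130,110), level with the green knob at (177,110) and on its blue-tray side. They are clear to push it towards red.

Emit:
arm_command --rows '[{"grip":0,"linear":[0,30,0],"rot":[0,0,0]},{"grip":0,"linear":[0,40,0],"rot":[0,0,0]},{"grip":0,"linear":[0,50,0],"rot":[0,0,0]},{"grip":0,"linear":[0,58,0],"rot":[0,0,0]},{"grip":0,"linear":[0,66,0],"rot":[0,0,0]},{"grip":0,"linear":[0,74,0],"rot":[0,0,0]},{"grip":0,"linear":[0,82,0],"rot":[0,0,0]},{"grip":0,"linear":[0,90,0],"rot":[0,0,0]},{"grip":0,"linear":[0,94,0],"rot":[0,0,0]},{"grip":0,"linear":[0,94,0],"rot":[0,0,0]}]'

```text
clock: 3.62
position: [515.1, 13.1, 236.3]
ee_rot: [-0.045, 0.999, -0.0, -0.0]
contact_force: [0.6, 0.6, 0.3]
gripper_width: -0.2
grasp_force: 0.0
```

Run:
```python
from h import *
from bench import arm,imaging
import cv2
go([-72,-75,236],[-72,-75,285],[63,-60,285],[63,-60,229])
a=imaging.get_image("scene")['frame'][120:360,150:500,::-1]
cv2.imwrite("pics/c2.png",cv2.resize(a,(700,480)))
```

```text
[-72, -75, 236] [-2.1, -57.1, 0.3]
[-72, -75, 285] [-2.1, -57.1, -48.7]
[63, -60, 285] [-137.1, -42.2, -48.7]
[63, -60, 229] [-137.1, -42.2, 7.3]
rot [-0.0, -0.0, 0.0] force [0.6, 0.6, 0.3] t 3.625
TCP in stand [-74.1, -17.9, 236.3]
```

View pics/c2.png

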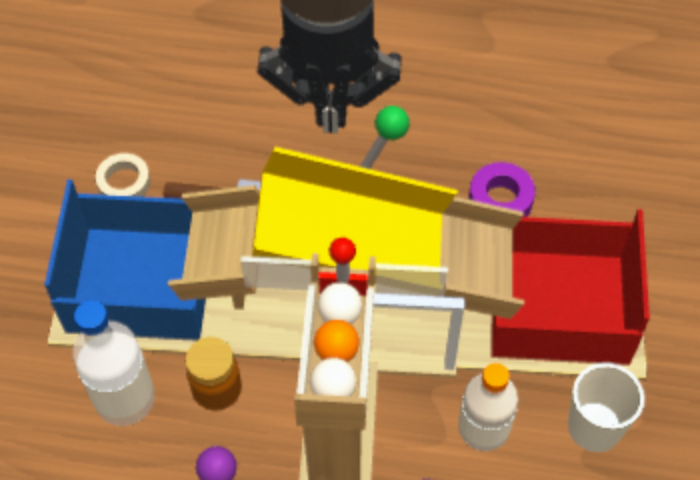

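The gate is over: the green knob at (392,122) now leans to the red side, and the trough slopes down to red. Next is the red stop knob at (342,250), approached from its blue side at height.

Emit:
arm_command --rows '[{"grip":0,"linear":[0,-42,0],"rot":[0,0,0]},{"grip":0,"linear":[0,-42,-49],"rot":[0,0,0]},{"grip":0,"linear":[-60,-42,-49],"rot":[0,0,0]},{"grip":0,"linear":[-115,-42,-49],"rot":[0,0,0]},{"grip":0,"linear":[-137,-42,-49],"rot":[0,0,0]},{"grip":0,"linear":[-137,-42,-25],"rot":[0,0,0]},{"grip":0,"linear":[-137,-42,0],"rot":[0,0,0]},{"grip":0,"linear":[-137,-42,7],"rot":[0,0,0]},{"grip":0,"linear":[-137,-42,7],"rot":[0,0,0]}]'

```text
clock: 4.8
position: [655.4, -17.2, 229.4]
ee_rot: [-0.044, 0.999, -0.0, -0.0]
contact_force: [0.1, -0.5, 0.7]
gripper_width: -0.1
grasp_force: 0.0
```

Run:
```python
from h import *
from bench import arm,imaging
import cv2
go([63,-30,229],[63,31,229],[63,32,229])
a=imaging.get_image("scene")['frame'][120:360,150:500,::-1]
cv2.imwrite("pics/c3.png",cv2.resize(a,(700,480)))
```

```text
[63, -30, 229] [-0.0, 30.5, 0.4]
[63, 31, 229] [-0.0, 91.5, 0.4]
[63, 32, 229] [-0.0, 92.5, 0.4]
rot [-0.0, -0.0, -0.0] force [0.1, -0.5, 0.7] t 4.8
TCP in stand [63.0, -60.5, 229.4]
```

View pics/c3.png

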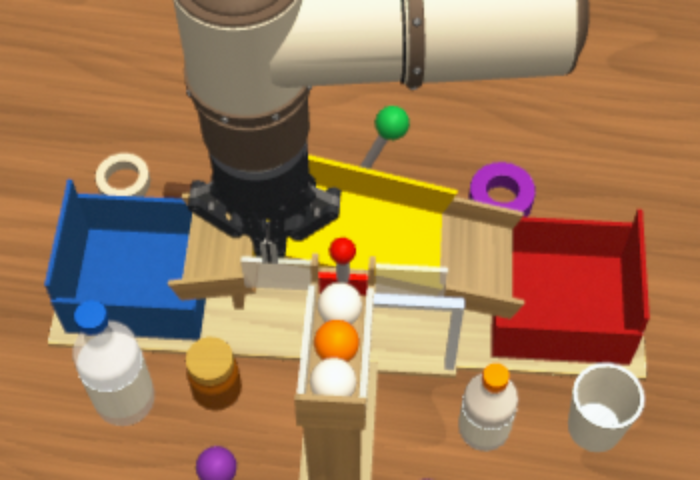

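The fingertips at (265,245) are beside the red stop knob at (342,250), on its blue side and at its height.

Emit:
arm_command --rows '[{"grip":0,"linear":[0,20,0],"rot":[0,0,0]},{"grip":0,"linear":[0,30,0],"rot":[0,0,0]},{"grip":0,"linear":[0,40,0],"rot":[0,0,0]},{"grip":0,"linear":[0,50,0],"rot":[0,0,0]},{"grip":0,"linear":[0,60,0],"rot":[0,0,0]},{"grip":0,"linear":[0,70,0],"rot":[0,0,0]},{"grip":0,"linear":[0,80,0],"rot":[0,0,0]},{"grip":0,"linear":[0,88,0],"rot":[0,0,0]},{"grip":0,"linear":[0,92,0],"rot":[0,0,0]},{"grip":0,"linear":[0,92,0],"rot":[0,0,0]}]'

```text
clock: 6.1
position: [647.2, 73.8, 229.3]
ee_rot: [-0.044, 0.999, -0.001, -0.0]
contact_force: [0.7, -4.0, 1.0]
gripper_width: 0.1
grasp_force: 2.0
```

Run:
```python
from h import *
from bench import arm,imaging
import cv2
p=imaging.get_image("scene")
go([63,37,229])
for y in (40,50,55): print(y,((proj(p,world(ST,[63,y,238]))-[150,120])*2).round(1))
cv2.imwrite("pics/c4.png",cv2.resize(p['frame'][120:360,150:500,::-1],(700,480)))
```

```text
[63, 37, 229] [-0.1, 6.2, 0.3]
rot [-0.002, -0.001, -0.001] force [1.0, -5.0, 0.8] t 6.15
TCP in stand [62.9, 30.8, 229.3]
40 [385.8 252.9]
50 [397.3 253.6]
55 [403.1 253.9]
```

View pics/c4.png

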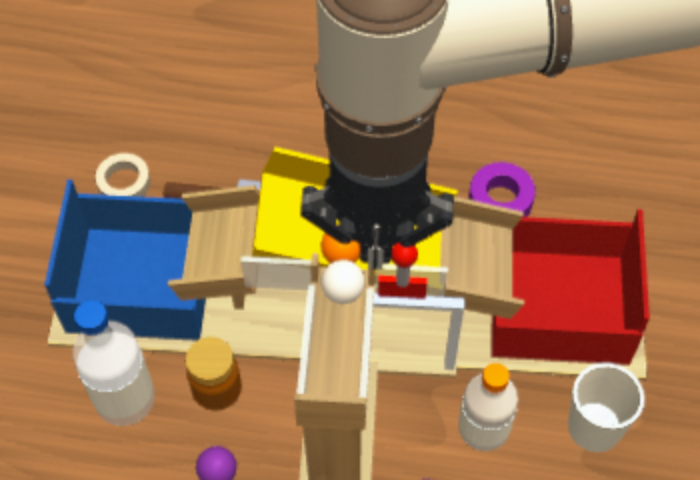

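The stop knob is at (404,254), so it is fully open, and the balls are rolling: orange is on the gate and the last white one is at the channel mouth. I'll back off, rise clear and wait.

Emit:
arm_command --rows '[{"grip":0,"linear":[0,-8,0],"rot":[0,0,0]},{"grip":0,"linear":[0,-8,-50],"rot":[0,0,0]},{"grip":0,"linear":[0,-8,-100],"rot":[0,0,0]},{"grip":0,"linear":[0,-60,-110],"rot":[0,0,0]},{"grip":0,"linear":[40,-110,-110],"rot":[0,0,0]},{"grip":0,"linear":[80,-160,-110],"rot":[0,0,0]},{"grip":0,"linear":[120,-210,-110],"rot":[0,0,0]},{"grip":0,"linear":[150,-260,-110],"rot":[0,0,0]},{"grip":0,"linear":[150,-260,-110],"rot":[0,0,0]},{"grip":0,"linear":[150,-260,-110],"rot":[0,0,0]}]'

```text
clock: 7.4
position: [520.8, -197.5, 339.2]
ee_rot: [-0.044, 0.999, 0.0, 0.0]
contact_force: [0.8, -0.6, -0.4]
gripper_width: -0.1
grasp_force: 0.0
```

Emit:
arm_command --rows '[{"grip":0,"linear":[0,0,0],"rot":[0,0,0]},{"grip":0,"linear":[0,0,0],"rot":[0,0,0]},{"grip":0,"linear":[0,0,0],"rot":[0,0,0]},{"grip":0,"linear":[0,0,0],"rot":[0,0,0]},{"grip":0,"linear":[0,0,0],"rot":[0,0,0]},{"grip":0,"linear":[0,0,0],"rot":[0,0,0]},{"grip":0,"linear":[0,0,0],"rot":[0,0,0]},{"grip":0,"linear":[0,0,0],"rot":[0,0,0]}]'

```text
clock: 8.4
position: [520.8, -197.6, 339.4]
ee_rot: [-0.044, 0.999, 0.0, 0.0]
contact_force: [1.4, 0.1, 0.3]
gripper_width: -0.2
grasp_force: 0.0
```

Run:
```python
from h import *
from bench import arm,imaging
import cv2
p=imaging.get_image("scene");s=arm.read_state();print(s['clock'],s['contact_force'])
cv2.imwrite("pics/c5.png",cv2.resize(p['frame'][120:360,150:500,::-1],(700,480)))
```

```text
8.45 [ 0.39210904  0.85515297 -0.2659361 ]
```

View pics/c5.png

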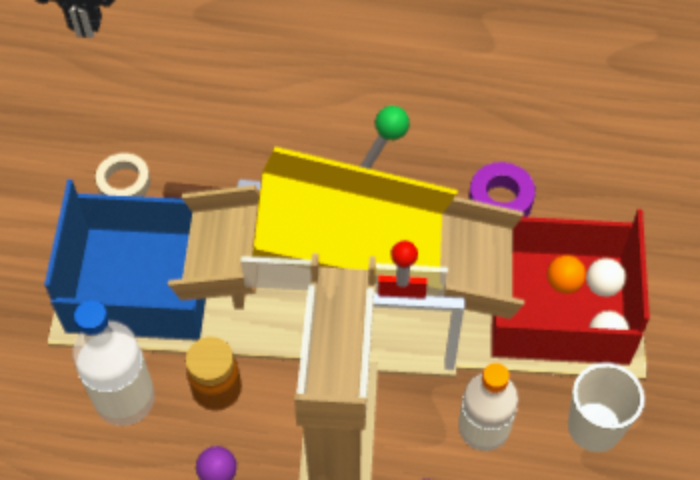

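All three balls are in the red tray: orange at (566,273) and white at (606,277) and (608,322). The gate still leans to red, the craft things are where they were, and the arm is clear.

```bash
python3 -c "
from bench import job
print(job.job_done())"
```

```text
the job is handed in; nothing more can be done
None
```

The job is handed in: the gate is switched to the red side, the stop is fully open, all three balls are in the red tray, and the craft things around the sorter look unmoved.

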